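# Prop the lid of the detergent feed box and set its valve half open

### The job

Open the lid of the detergent feed box right up, flip its folded stay up until it stands against its stop, and let the lid down so that it rests on the stay's end. Once the lid is safely propped and let go, reach in under it and turn the ball valve's lever to half open (45 degrees), and leave the lid standing on its stay. Do not knock the jug, cup, carton or brush out of place.

Things in the scene. Friction and masses are not known exactly. Their poses are not given: they have to be found in the camera images.
- feedbox: White sheet-metal case fixed to the table, 200 (x) x 320 (y) x 120 mm high, walls 3 mm, lid on top. Origin: centre of its underside; x from its front to its rear (hinge side; about to the robot's left), y to its left, z up. A 21 mm copper pipe along y at x +55, z 45 mm sticks out 40 mm each side. Inside front: a pump up to z 53 mm (x -85 to -15, y -22 to +58) and a terminal block up to 34 mm.
- lid (a joint): Lid angle, rad: 0 shut, grows as it opens, stop at 1.70. White plate 204 x 326 x 4 mm, about 0.5 kg. Its stiff hinge holds it only near upright (above about 1.25); lower, it sinks shut. On the raised stay it rests at about 1.0. Under it, 105 mm from the hinge at y +110 mm, a steel notch 17 mm wide, 12 mm deep receives the stay's end by itself if the stay is at its stop.
- lid_hinge (a point): On the lid's hinge axis (along the box's y), at the middle of the rear rim: x +100, y 0, z 122 mm in the box's frame.
- lid_handle (a point): Middle of the steel bow handle's round bar (10 mm thick, 110 mm long, along the box's y) on the lid's outer face: 175 mm from the hinge axis along the lid and 40 mm out from it, 31 mm clear under the bar. With the lid up the bar is behind the lid. The bar turns between fingers that pinch it; with the lid up, opening them over 25 mm there pushes on the lid.
- stay (a joint): Stay angle, rad: 0 folded (level, pointing to the box's front), grows as it flips up and back; 1.57 upright; stop at 1.70, leaning a little to the rear, where it stands by itself; left well before upright it falls back. Steel arm 9 mm wide (y), 10 mm thick, inside the left wall (42 mm clear of it); pivot along y at x +24, y +110, z 98 mm in the box's frame.
- stay_tip (a point): Centre of the round cross-pin (11 mm thick, 14 mm long) at the stay's free end, 110 mm from its pivot.
- stay_pin (a point): On the stay's finger pin, a round steel pin (10 mm thick) that stands out 33 mm sideways from the arm towards the box's middle (along -y), 68 mm from the stay's pivot; this point is 14 mm from its free end (x -44, y +86, z 98 mm in the box's frame when folded). Fingers closed across it (one before, one behind) swing the stay, and the pin turns between them.
- valve (a joint): Valve lever angle, rad: 0 shut (lever across the pipe, pointing to the box's front), grows anticlockwise seen from above; 1.57 fully open (along the pipe, pointing to -y); half open 0.785. It stays where left; turning takes about 2 N at the grip. Stem at x +55, y -45 mm in the box's frame.
- valve_grip (a point): On the lever's black sleeve (63 mm long, 14 mm wide, 10 mm thick, mid-height z 88 mm), 68 mm from the stem, 17 mm from the lever's end. With the lid propped this point lies under it, so the tool must come in from the front, tilted.
- jug: Bystander: white detergent bottle, 84 mm thick, 190 mm high, standing; origin at the centre of its underside.
- cup: Bystander: white measuring cup, 68 mm wide, 75 mm high, standing; origin at the centre of its underside.
- carton: Bystander: cardboard carton 65 x 110 x 130 mm high; origin at the centre of its underside.
- lintbrush: Bystander: hand brush lying on the table beside the box; origin under it.

How it is judged:
On the way, in this order (a step that is already met when the one before it is completed fails the run):
1. the lid is opened right up (above 1.25 rad) and stays up, let go (value of joint lid above 1.25 rad and contact force between the fingers and feedbox below 0.3 N), for 0.2 s.
2. the stay is flipped up and the lid, let go, rests on it (value of joint lid between 0.9 and 1.09 rad and value of joint stay above 1.6 rad and velocity of joint lid between -0.1 and 0.1 rad/s and contact force between the fingers and feedbox below 0.3 N), for 0.4 s.
3. the valve lever is at half open, with the lid still propped (value of joint lid between 0.9 and 1.09 rad and value of joint stay above 1.6 rad and velocity of joint lid between -0.1 and 0.1 rad/s and value of joint valve between 0.645 and 0.925 rad), for 0.2 s.
At the end, for the whole second after the job is handed in: The lid rests on the raised stay (lid 0.90 to 1.09 rad, stay above 1.60 rad) and the valve lever is half open, 45 degrees plus or minus 8 (0.645 to 0.925 rad); everything is at rest and let go (all of step 3 and velocity of joint valve between -0.1 and 0.1 rad/s and contact force between the fingers and feedbox below 0.3 N); the robot touches nothing.
It fails at once if the detergent jug is knocked more than 30 mm out of place (distance of jug from where it was at the start of the episode above 0.03 m).
It fails at once if the measuring cup is knocked more than 30 mm out of place (distance of cup from where it was at the start of the episode above 0.03 m).
It fails at once if the carton is knocked more than 30 mm out of place (distance of carton from where it was at the start of the episode above 0.03 m).
It fails at once if the lint brush is knocked more than 30 mm out of place (distance of lintbrush from where it was at the start of the episode above 0.03 m).
It fails at once if the valve is turned open (past 0.60 rad) while the stay is not up (value of joint valve above 0.6 rad and value of joint stay below 1.5 rad).
It also fails if it takes over 70 s, if anything falls off the work surface, if the arm or the gripper's body presses on something with over 40 N, if the wrist force passes 120 N, or if a joint passes its speed limit or range.

### The arm

A 6-joint arm with a two-finger parallel gripper is mounted at the origin on the work surface. World frame = base frame: x ahead of the robot, y to its left, z up, the work surface at z = 0. Lengths are in m, angles in rad, forces in N, time in s.
With the tool pointing down it reaches from about 0.4 to 0.825 m from the base axis. Payload 7 kg.
Tool frame: the origin (TCP) lies on the centre line of the jaws, within the pads' length; the fingertips stand 14 mm ahead of it and the grasp point (between the pads) lies 5 mm behind it; z points along the fingers, y is the line along which they close (so a half turn about z gives the same grasp; the last joint's range is limited). The gripper opens to 88 mm and grips with 3 to 60 N. Pads are 19 mm wide; open, the fingers measure 130 mm over their backs; the gripper's body (78 mm by 193 mm) begins 47 mm behind the grasp point.
Start: joints at [-0.937, 0.359, 0.012, 0, -1.224, -0.288], TCP at [0.229, -0.635, 0.241] pointing down, gripper open.
Joint ranges: [-3.07, 3.07], [-1.43, 2.12], [-1.02, 1.25], [-3.03, 1.67], [-3.05, -0], [-3.03, 3.03]. Speed limits (rad/s): [2.39, 2.39, 3.01, 3.14, 3.14, 3.14].

### API

Orientations are given as [roll, pitch, yaw] about the fixed x, y, z axes, in that order (R = Rz(yaw) Ry(pitch) Rx(roll)).
In Python, from station import arm gives the robot as it stands.
- The arm moves only by the tool move_arm, never from a script. Its argument "rows" is a list of rows, each an object with "translation": the shift along the tool's x, y, z in cm, a list of three; "rot": the turn, a rotation vector about the tool's x, y, z in degrees, a list of three; "hand": the closure, from 0 (fully open) to 1 (shut). A call has 1 to 8 rows; each row is the pose to reach, as a shift and turn from the pose commanded when the call began, along the tool's axes at that moment; what a row does not reach only later rows make up. A row lasts 1/12 s, in which the tool goes at most 41.7 mm and 7.16 degrees, less where a joint would pass 70% of its speed; a pose out of reach is approached as far as the arm can. A call with a gripper value outside its range is refused whole. The fingers move at their own pace and stop on an object; "squeeze" is the grip in N (left out, the last holds). Time passes only in rows, so rows that repeat a pose let the fingers close. It gives the time, the measured TCP pose, the force, the opening and the grip force at its end, in the units of the state.
- arm.get_state(): the state, without advancing time (a new reading comes with each control period).
- arm.grab_frame(name): name is "side" or "top" or "wrist"; returns (picture, depth): 420x560x3 uint8, red, green, blue; 420x560 float32, m along the optical axis (not along the pixel's ray), 0 where there is no reading.
- arm.camera_params(name): a dict with "vfov" (degrees; the focal length in pixels is half the picture's height over the tangent of half this angle, whatever the lens; pixels are square), "cx", "cy" (the principal point, pixels), "position" and "orientation" of the camera in the world; the wrist camera has in their place "tool_from_camera" (4x4, takes a point from camera to tool coordinates, whose origin is the TCP and whose axes are the flange's). Camera axes: x right, y down, z forward; pixel columns grow to the right and rows downward; lengths in m; the calibration is good to about 2 mm. A picture is of the moment at which its call begins: read the wrist's pose just before it. camera_params takes no time and is no camera call.
- arm.job_done(): hands the job in; it is judged then, once.
Trained networks look in the newest picture that a camera, given by its name, has taken for a name from the list of things; names that differ only in an ending like _2 or _b are one class to them, and where a whole thing is asked for, a point or a joint stands for the part that bears it (a point fixed in the world has none). Each returns a list of dicts, best first, with "p" (0 to 1); they miss things now and then, are a little off and sometimes report something else, mostly with a low value. They report only what shows in the picture. A call takes as long as a camera call.
- arm.search_frame(label, camera): "point" ([x, y, z] in m, in the coordinates of the camera as it stood for that picture, good to about 4 mm: the middle of the surface that is visible of it).
- arm.pinpoint(label, camera): "point" ([x, y, z] in m, in the coordinates of the camera as it stood for that picture, good to about 4 mm: a listed point, or the origin of a listed thing).
The state is a dict: "t": time; "q": joint angles; "qd": joint speeds; "joint_efforts": joint torques, N m; "eef_pos": TCP position; "ee_rot": TCP orientation; "force": force on the tool from outside, world axes, zero at the start; "moment": the same for the moment, N m; "width": finger opening in m; "gripper_force": force on a finger pad.
Only numpy, scipy, OpenCV 4.12 (cv2) and the standard library are available. Lean on these libraries where they do the work, as an engineer would, in place of code of your own. Each camera call takes 0.05 s, during which the arm holds its last target. There are 200 camera calls.

## Working session

There is one attempt and no reset: what is moved stays moved. The work goes in short steps, Python scripts to look and compute and a tool call to move; the robot and the scene stay as the last step left them, time stands still between calls to the robot, and variables do not carry over. Pictures are saved under pics/ and viewed, at most 10 in all, crops included, and the job is handed in when it is done.

Besides the shell and the picture viewer there is one more tool, called after "Call:" as a command line: name --argument value ..., lists and objects as JSON in quotes. move_arm: Moves the arm, as the interface text tells. Its arguments: {"type":"object","properties":{"rows":{"type":"array","items":{"type":"object","properties":{"translation":{"type":"array","items":{"type":"number"}},"rot":{"type":"array","items":{"type":"number"}},"hand":{"type":"number"}}}},"squeeze":{"type":"number"}},"required":["rows"]}

```bash
mkdir -p pics; ls
cat > h.py <<'E'
import numpy as np, cv2
from scipy.spatial.transform import Rotation as R
from station import arm
np.set_printoptions(precision=4,suppress=True)
def camT(name,st=None):
    p=arm.camera_params(name)
    if name=='wrist':
        st=st or arm.get_state(); T=np.eye(4); T[:3,:3]=R.from_euler('xyz',st['ee_rot']).as_matrix(); T[:3,3]=st['eef_pos']
        return T@np.array(p['tool_from_camera'])
    T=np.eye(4); o=np.array(p['orientation'])
    T[:3,:3]=o if o.shape==(3,3) else R.from_euler('xyz',o).as_matrix()
    T[:3,3]=p['position']; return T
def W(T,pt): return T[:3,:3]@np.array(pt)+T[:3,3]
E
python3 - <<'E'
from h import *
for c in ['side','top']:
    p=arm.camera_params(c); print(c,p)
    im,d=arm.grab_frame(c); cv2.imwrite(f'pics/{c}0.png',im[:,:,::-1]); T=camT(c)
    for l in ['feedbox','lid_hinge','lid_handle','jug','cup','carton','lintbrush']:
        r=arm.pinpoint(l,c)
        print(l,[(round(x['p'],2),W(T,x['point'])) for x in r[:2]])
print(arm.get_state())
E
```

```text
pics
side {'vfov': 46.89133840924453, 'cx': 274.93077223861684, 'cy': 198.5402061497711, 'position': array([0.4811, 0.7862, 0.8415]), 'orientation': array([-2.3231, -0.0001, -3.0094])}
feedbox [(0.81, array([ 0.5599, -0.076 , -0.0019]))]
lid_hinge [(0.63, array([0.5529, 0.0267, 0.1178]))]
lid_handle [(0.94, array([ 0.5649, -0.1482,  0.1625]))]
jug [(0.72, array([ 0.6598,  0.1868, -0.0007])), (0.5, array([0.4473, 0.1674, 0.0013]))]
cup [(0.56, array([ 0.5125, -0.3003, -0.    ])), (0.32, array([0.5547, 0.027 , 0.1204]))]
carton [(0.73, array([ 0.4475,  0.1638, -0.0012]))]
lintbrush []
top {'vfov': 48.21099156538167, 'cx': 283.16470491125733, 'cy': 214.59355127056153, 'position': array([0.4755, 0.0604, 1.0991]), 'orientation': array([-3.0558, -0.0113, -1.5625])}
feedbox [(0.8, array([ 0.5611, -0.0735,  0.0048])), (0.41, array([0.4473, 0.1635, 0.002 ]))]
lid_hinge [(0.86, array([0.5497, 0.0284, 0.1188]))]
lid_handle [(0.98, array([ 0.5657, -0.1449,  0.1622]))]
jug [(0.82, array([0.65  , 0.1846, 0.0011]))]
cup [(0.56, array([ 0.5114, -0.297 ,  0.0031]))]
carton [(0.81, array([ 0.4497,  0.1614, -0.0013]))]
lintbrush [(0.89, array([ 0.6847, -0.2504, -0.0031])), (0.72, array([ 0.5659, -0.144 ,  0.1631]))]
{'t': 0.8, 'q': array([-0.9369,  0.3586,  0.0119, -0.    , -1.2241, -0.2881]), 'qd': array([ 0.0009, -0.0007,  0.0007,  0.0008, -0.0005, -0.0009]), 'joint_efforts': array([ -0.    , -58.2284,  29.3284,   7.002 ,   0.0127,  -0.    ]), 'eef_pos': array([ 0.2288, -0.635 ,  0.2406]), 'ee_rot': array([-3.1416,  0.    , -2.7958]), 'force': array([ 0.285 ,  0.5328, -0.9232]), 'moment': array([ 0.0346, -0.0298,  0.0141]), 'gripper_force': 0.0, 'width': 0.08753290962577884}
```

Run:
```python
from h import *
im,d=arm.grab_frame('top'); p=arm.camera_params('top'); T=camT('top')
f=210/np.tan(np.radians(p['vfov']/2))
v,u=np.mgrid[:420,:560]
P=np.stack([(u-p['cx'])/f*d,(v-p['cy'])/f*d,d],-1)@T[:3,:3].T+T[:3,3]
m=(d>0)&(abs(P[...,2]-.124)<.008)&(P[...,0]>.36)&(P[...,0]<.78)&(P[...,1]>-.22)&(P[...,1]<.075)
m=cv2.morphologyEx(m.astype(np.uint8),cv2.MORPH_OPEN,np.ones((5,5)))
n,l,s,c=cv2.connectedComponentsWithStats(m); k=1+np.argmax(s[1:,4])
q=P[l==k]; print(len(q),q[:,2].mean(), cv2.minAreaRect(q[:,:2].astype(np.float32)*1000))
for name,lo,c0 in [('jug',.05,(.655,.186)),('cup',.05,(.512,-.298)),('carton',.05,(.448,.163)),('brush',.01,(.685,-.25))]:
    a=(d>0)&(P[...,2]>lo)&(np.hypot(P[...,0]-c0[0],P[...,1]-c0[1])<.09)
    if name=='brush': a&=P[...,1]<-.2
    print(name,P[a].min(0),P[a].max(0))
```

```text
14894 0.1262922453566993 ((559.60595703125, -71.95812225341797), (326.25531005859375, 212.45819091796875), 4.4453301429748535)
jug [0.6117 0.1428 0.0505] [0.6947 0.2267 0.1949]
cup [ 0.4805 -0.33    0.0501] [ 0.5462 -0.2632  0.0805]
carton [0.3871 0.1124 0.0517] [0.5108 0.2105 0.1355]
brush [ 0.5958 -0.2718  0.0102] [ 0.7742 -0.2157  0.0253]
```

View pics/top0.png

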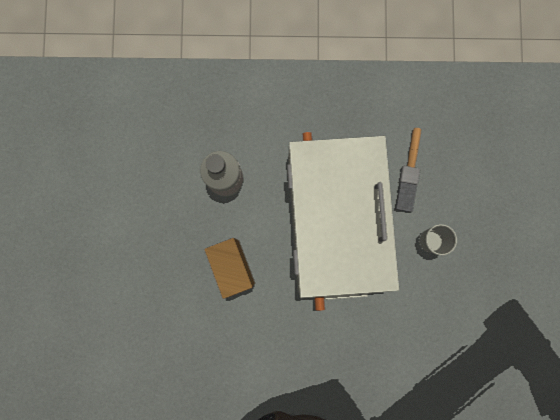

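View pics/side0.png

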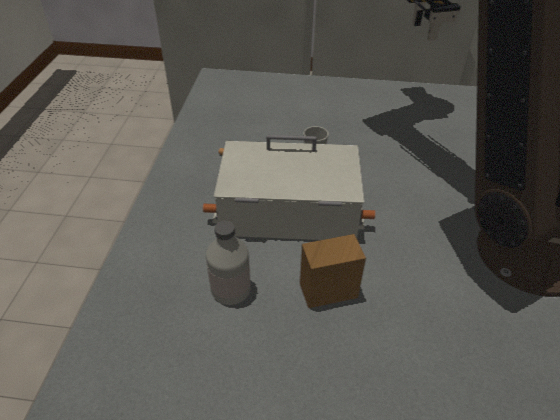

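```bash
cat >> h.py <<'E'
YAW=np.radians(94.5); O=np.array([.560,-.0742,0])
Rb=R.from_euler('z',YAW).as_matrix()
def B(x,y,z): return O+Rb@(np.array([x,y,z])/1000)
def toB(p): return Rb.T@(np.array(p)-O)*1000
def RA(a,mode='A',tw=0):
    a=np.radians(a); s,c=np.sin(a),np.cos(a); z=np.array([s,0,-c])
    y=np.array([c,0,s]) if mode=='A' else np.array([0,1.,0])
    M=Rb@np.stack([np.cross(y,z),y,z],1)
    return R.from_matrix(M)*R.from_euler('z',tw,degrees=True)
def handle(th):  # bar centre in box mm
    r=np.hypot(175,40); f=th+np.arctan2(40,175); return (100-r*np.cos(f),0,122+r*np.sin(f))
def pin(s): return (24-68*np.cos(s),86,98+68*np.sin(s))
def pose(pt,a=0,ahead=-5,mode='A',tw=0,d=(0,0,0)):
    r=RA(a,mode,tw); return B(*(np.array(pt)+np.array(d)))-r.apply([0,0,ahead/1000]), r
def rows(poses,start=None):
    if start is None:
        st=arm.get_state(); start=(st['eef_pos'],R.from_euler('xyz',st['ee_rot']))
    p0,r0=start
    for p,r in poses:
        t=r0.inv().apply(p-p0)*100; v=(r0.inv()*r).as_rotvec(degrees=True)
        print('T',np.round(t,2).tolist(),'R',np.round(v,1).tolist(),'dist',round(np.linalg.norm(t)*10),'ang',round(np.linalg.norm(v)),'world',p)
E
python3 - <<'E'
from h import *
print(B(100,0,122),B(*handle(0)))
rows([pose(handle(0),d=(0,0,100)),pose(handle(0),d=(0,0,40)),pose(handle(0))])
E
```

```text
[0.5522 0.0255 0.122 ] [ 0.5659 -0.149   0.162 ]
T [-48.19, 34.3, -1.64] R [-0.0, 0.0, 15.3] dist 592 ang 15 world [ 0.5659 -0.149   0.257 ]
T [-48.19, 34.3, 4.36] R [-0.0, 0.0, 15.3] dist 593 ang 15 world [ 0.5659 -0.149   0.197 ]
T [-48.19, 34.3, 8.36] R [-0.0, 0.0, 15.3] dist 597 ang 15 world [ 0.5659 -0.149   0.157 ]
```

Call:
move_arm --rows '[{"translation": [-48.2,34.3,-1.6],"rot": [0,0,15.3],"hand": 0.3},{"translation": [-48.2,34.3,-1.6],"rot": [0,0,15.3],"hand": 0.3},{"translation": [-48.2,34.3,-1.6],"rot": [0,0,15.3],"hand": 0.3},{"translation": [-48.2,34.3,-1.6],"rot": [0,0,15.3],"hand": 0.3},{"translation": [-48.2,34.3,-1.6],"rot": [0,0,15.3],"hand": 0.3},{"translation": [-48.2,34.3,-1.6],"rot": [0,0,15.3],"hand": 0.3},{"translation": [-48.2,34.3,-1.6],"rot": [0,0,15.3],"hand": 0.3},{"translation": [-48.2,34.3,-1.6],"rot": [0,0,15.3],"hand": 0.3}]'

```text
t: 1.52
eef_pos: [0.418, -0.3617, 0.25]
ee_rot: [-3.141, 0.001, -3.063]
force: [0.2, -0.2, -0.4]
width: 0.0616
gripper_force: 0.0
```

Run:
```python
from h import *
rows([pose(handle(0),d=(0,0,100)),pose(handle(0),d=(0,0,40)),pose(handle(0))])
```

```text
T [-16.42, 20.04, -0.7] R [-0.0, 0.0, 0.0] dist 259 ang 0 world [ 0.5659 -0.149   0.257 ]
T [-16.41, 20.04, 5.3] R [-0.0, 0.0, 0.0] dist 264 ang 0 world [ 0.5659 -0.149   0.197 ]
T [-16.41, 20.05, 9.3] R [-0.0, 0.0, 0.0] dist 275 ang 0 world [ 0.5659 -0.149   0.157 ]
```

Call:
move_arm --rows '[{"translation": [-15.5,19.0,-0.7],"rot": [0,0,0],"hand": 0.5},{"translation": [-15.5,19.0,-0.7],"rot": [0,0,0],"hand": 0.5},{"translation": [-15.5,19.0,-0.7],"rot": [0,0,0],"hand": 0.5},{"translation": [-15.5,19.0,-0.7],"rot": [0,0,0],"hand": 0.5},{"translation": [-15.5,19.0,-0.7],"rot": [0,0,0],"hand": 0.5},{"translation": [-15.5,19.0,-0.7],"rot": [0,0,0],"hand": 0.5},{"translation": [-15.5,19.0,-0.7],"rot": [0,0,0],"hand": 0.5},{"translation": [-15.5,19.0,-0.7],"rot": [0,0,0],"hand": 0.5}]'

```text
t: 2.18
eef_pos: [0.5578, -0.16, 0.2563]
ee_rot: [3.142, -0.0, -3.06]
force: [-0.1, -0.5, -0.2]
width: 0.044
gripper_force: 0.0
```

Run:
```python
from h import *
arm.grab_frame('wrist')
T=camT('wrist'); 
for l in ['lid_handle']:
    r=arm.pinpoint(l,'wrist'); print([(x['p'],W(T,x['point'])) for x in r])
rows([pose(handle(0),d=(0,0,100)),pose(handle(0),d=(0,0,40)),pose(handle(0))])
```

```text
[(0.82, array([ 0.562 , -0.1454,  0.1633]))]
T [-1.04, 1.21, -0.06] R [-0.0, -0.0, 0.0] dist 16 ang 0 world [ 0.5659 -0.149   0.257 ]
T [-1.04, 1.21, 5.94] R [-0.0, -0.0, 0.0] dist 62 ang 0 world [ 0.5659 -0.149   0.197 ]
T [-1.04, 1.21, 9.94] R [-0.0, -0.0, 0.0] dist 101 ang 0 world [ 0.5659 -0.149   0.157 ]
```

```bash
sed -i 's/O=np.array(.*/O=np.array([.5597,-.0722,0])/' h.py
python3 - <<'E'
from h import *
print(arm.get_state()['eef_pos'],arm.get_state()['qd'])
rows([pose(handle(0),d=(0,0,60)),pose(handle(0),d=(0,0,0))])
E
```

```text
[ 0.5565 -0.1619  0.2564] [-0.0207 -0.0068 -0.0063  0.0016 -0.0003 -0.0008]
T [-1.02, 1.42, 3.94] R [-0.0, -0.0, 0.0] dist 43 ang 0 world [ 0.5656 -0.147   0.217 ]
T [-1.03, 1.42, 9.94] R [-0.0, -0.0, 0.0] dist 101 ang 0 world [ 0.5656 -0.147   0.157 ]
```

Call:
move_arm --rows '[{"translation": [-1.0,1.4,4],"rot": [0,0,0],"hand": 0.5},{"translation": [-1.0,1.4,4],"rot": [0,0,0],"hand": 0.5},{"translation": [-1.0,1.4,7],"rot": [0,0,0],"hand": 0.5},{"translation": [-1.0,1.4,9.9],"rot": [0,0,0],"hand": 0.5},{"translation": [-1.0,1.4,9.9],"rot": [0,0,0],"hand": 0.7},{"translation": [-1.0,1.4,9.9],"rot": [0,0,0],"hand": 0.95},{"translation": [-1.0,1.4,9.9],"rot": [0,0,0],"hand": 0.95},{"translation": [-1.0,1.4,9.9],"rot": [0,0,0],"hand": 0.95}]' --squeeze 15

```text
t: 2.95
eef_pos: [0.5667, -0.1477, 0.1598]
ee_rot: [-3.141, 0.003, -3.063]
force: [-0.3, 0.5, 0.4]
width: 0.0227
gripper_force: 0.0
```

Run:
```python
from h import *
st=arm.get_state(); print(st['eef_pos'],st['width'],st['gripper_force'],st['force'],toB(st['eef_pos']))
rows([pose(handle(t)) for t in np.linspace(.1,1.5,15)],pose(handle(0)))
```

```text
[ 0.5667 -0.1477  0.1598] 0.022737677792156345 0.0 [-0.3163  0.5018  0.3991] [-75.864   -1.0591 159.833 ]
T [-0.0, 0.49, -1.73] R [0.0, 0.0, 0.0] dist 18 ang 0 world [ 0.5652 -0.1421  0.1743]
T [-0.0, 1.14, -3.4] R [0.0, 0.0, 0.0] dist 36 ang 0 world [ 0.5647 -0.1356  0.191 ]
T [-0.0, 1.96, -4.99] R [0.0, 0.0, 0.0] dist 54 ang 0 world [ 0.564  -0.1274  0.2069]
T [0.0, 2.94, -6.5] R [0.0, 0.0, 0.0] dist 71 ang 0 world [ 0.5633 -0.1177  0.222 ]
T [0.0, 4.06, -7.9] R [0.0, 0.0, 0.0] dist 89 ang 0 world [ 0.5624 -0.1065  0.236 ]
T [-0.0, 5.32, -9.18] R [0.0, 0.0, 0.0] dist 106 ang 0 world [ 0.5614 -0.094   0.2488]
T [0.0, 6.69, -10.33] R [0.0, 0.0, 0.0] dist 123 ang 0 world [ 0.5603 -0.0803  0.2603]
T [-0.0, 8.18, -11.34] R [0.0, 0.0, 0.0] dist 140 ang 0 world [ 0.5592 -0.0655  0.2704]
T [-0.0, 9.76, -12.19] R [0.0, 0.0, 0.0] dist 156 ang 0 world [ 0.5579 -0.0497  0.2789]
T [-0.0, 11.41, -12.89] R [0.0, 0.0, 0.0] dist 172 ang 0 world [ 0.5566 -0.0332  0.2859]
T [-0.0, 13.13, -13.41] R [0.0, 0.0, 0.0] dist 188 ang 0 world [ 0.5553 -0.0161  0.2911]
T [-0.0, 14.89, -13.76] R [0.0, 0.0, 0.0] dist 203 ang 0 world [0.5539 0.0014 0.2946]
T [-0.0, 16.67, -13.93] R [0.0, 0.0, 0.0] dist 217 ang 0 world [0.5525 0.0192 0.2963]
T [-0.0, 18.47, -13.93] R [0.0, 0.0, 0.0] dist 231 ang 0 world [0.5511 0.0371 0.2963]
T [-0.0, 20.25, -13.74] R [0.0, 0.0, 0.0] dist 245 ang 0 world [0.5497 0.0549 0.2944]
```

Call:
move_arm --rows '[{"translation": [0,0,0],"hand": 1},{"translation": [0,0,0],"hand": 1},{"translation": [0,0,0],"hand": 1},{"translation": [0,0.2,-0.9],"hand": 1},{"translation": [0,0.5,-1.7],"hand": 1},{"translation": [0,1.1,-3.4],"hand": 1},{"translation": [0,1.5,-4.2],"hand": 1},{"translation": [0,2.0,-5.0],"hand": 1}]' --squeeze 20

```text
validation failed for argument at $.ro...
```

Run:
```python
from h import *
st=arm.get_state(); print(st['width'],st['gripper_force'],st['force'],toB(st['eef_pos']+[0,0,.005]),handle(.25),handle(.3))
rows([pose(handle(t)) for t in np.linspace(.4,1.1,8)],pose(handle(.3)))
rows([pose(handle(t)) for t in np.linspace(1.15,1.5,8)],pose(handle(1.1)))
```

```text
0.022737677792156345 0.0 [-0.3163  0.5018  0.3991] [-75.864   -1.0591 164.833 ] (np.float64(-59.66351542918193), 0, np.float64(204.0521897379673)) (np.float64(-55.36307733052746), 0, np.float64(211.92949573075867))
T [0.0, 0.98, -1.51] R [0.0, 0.0, 0.0] dist 18 ang 0 world [ 0.5633 -0.1177  0.222 ]
T [0.0, 2.1, -2.91] R [0.0, 0.0, 0.0] dist 36 ang 0 world [ 0.5624 -0.1065  0.236 ]
T [0.0, 3.35, -4.19] R [0.0, 0.0, 0.0] dist 54 ang 0 world [ 0.5614 -0.094   0.2488]
T [0.0, 4.73, -5.34] R [0.0, 0.0, 0.0] dist 71 ang 0 world [ 0.5603 -0.0803  0.2603]
T [0.0, 6.21, -6.35] R [0.0, 0.0, 0.0] dist 89 ang 0 world [ 0.5592 -0.0655  0.2704]
T [0.0, 7.79, -7.2] R [0.0, 0.0, 0.0] dist 106 ang 0 world [ 0.5579 -0.0497  0.2789]
T [0.0, 9.45, -7.89] R [0.0, 0.0, 0.0] dist 123 ang 0 world [ 0.5566 -0.0332  0.2859]
T [0.0, 11.16, -8.42] R [0.0, 0.0, 0.0] dist 140 ang 0 world [ 0.5553 -0.0161  0.2911]
T [-0.0, 0.88, -0.2] R [0.0, 0.0, 0.0] dist 9 ang 0 world [ 0.5546 -0.0074  0.2931]
T [-0.0, 1.76, -0.35] R [0.0, 0.0, 0.0] dist 18 ang 0 world [0.5539 0.0014 0.2946]
T [-0.0, 2.65, -0.46] R [0.0, 0.0, 0.0] dist 27 ang 0 world [0.5532 0.0103 0.2957]
T [0.0, 3.55, -0.52] R [0.0, 0.0, 0.0] dist 36 ang 0 world [0.5525 0.0192 0.2963]
T [-0.0, 4.44, -0.54] R [0.0, 0.0, 0.0] dist 45 ang 0 world [0.5518 0.0282 0.2965]
T [-0.0, 5.34, -0.51] R [0.0, 0.0, 0.0] dist 54 ang 0 world [0.5511 0.0371 0.2963]
T [-0.0, 6.24, -0.44] R [0.0, 0.0, 0.0] dist 63 ang 0 world [0.5504 0.0461 0.2955]
T [-0.0, 7.13, -0.33] R [0.0, 0.0, 0.0] dist 71 ang 0 world [0.5497 0.0549 0.2944]
```

Rot is required in each row.

Call:
move_arm --rows '[{"translation": [0,0,0],"rot": [0,0,0],"hand": 1},{"translation": [0,0,0],"rot": [0,0,0],"hand": 1},{"translation": [0,0,0],"rot": [0,0,0],"hand": 1},{"translation": [0,0.2,-0.9],"rot": [0,0,0],"hand": 1},{"translation": [0,0.5,-1.7],"rot": [0,0,0],"hand": 1},{"translation": [0,1.1,-3.4],"rot": [0,0,0],"hand": 1},{"translation": [0,1.5,-4.2],"rot": [0,0,0],"hand": 1},{"translation": [0,2.0,-5.0],"rot": [0,0,0],"hand": 1}]' --squeeze 20

```text
t: 3.62
eef_pos: [0.5648, -0.1283, 0.209]
ee_rot: [-3.139, 0.002, -3.063]
force: [3.6, -10.7, 1.1]
width: 0.0089
gripper_force: 20.0
```

Run:
```python
from h import *
st=arm.get_state(); print(st['width'],st['gripper_force'],st['force'],toB(st['eef_pos']+[0,0,.005]),handle(.25),handle(.3))
```

```text
0.008899057237709148 19.997757375240326 [  3.6338 -10.7096   1.0663] [-56.3712  -0.7128 213.9804] (np.float64(-59.66351542918193), 0, np.float64(204.0521897379673)) (np.float64(-55.36307733052746), 0, np.float64(211.92949573075867))
```

Call:
move_arm --rows '[{"translation": [0,1.0,-1.5],"rot": [0,0,0],"hand": 1},{"translation": [0,2.1,-2.9],"rot": [0,0,0],"hand": 1},{"translation": [0,3.35,-4.2],"rot": [0,0,0],"hand": 1},{"translation": [0,4.7,-5.3],"rot": [0,0,0],"hand": 1},{"translation": [0,6.2,-6.35],"rot": [0,0,0],"hand": 1},{"translation": [0,7.8,-7.2],"rot": [0,0,0],"hand": 1},{"translation": [0,9.4,-7.9],"rot": [0,0,0],"hand": 1},{"translation": [0,11.2,-8.4],"rot": [0,0,0],"hand": 1}]'

```text
t: 4.28
eef_pos: [0.5564, -0.0169, 0.2954]
ee_rot: [-3.138, 0.005, -3.063]
force: [1.7, -7.0, 10.4]
width: 0.0094
gripper_force: 20.0
```

Call:
move_arm --rows '[{"translation": [0,0.9,-0.2],"rot": [0,0,0],"hand": 1},{"translation": [0,1.8,-0.35],"rot": [0,0,0],"hand": 1},{"translation": [0,2.7,-0.45],"rot": [0,0,0],"hand": 1},{"translation": [0,3.6,-0.5],"rot": [0,0,0],"hand": 1},{"translation": [0,4.5,-0.5],"rot": [0,0,0],"hand": 1},{"translation": [0,5.4,-0.5],"rot": [0,0,0],"hand": 1},{"translation": [0,6.3,-0.45],"rot": [0,0,0],"hand": 1},{"translation": [0,6.3,-0.45],"rot": [0,0,0],"hand": 1}]'

```text
t: 4.95
eef_pos: [0.5513, 0.0487, 0.2978]
ee_rot: [3.141, 0.004, -3.061]
force: [1.7, 1.5, 8.2]
width: 0.0092
gripper_force: 20.0
```

Run:
```python
from h import *
st=arm.get_state(); print(st['width'],st['gripper_force'],st['force'],toB(st['eef_pos']+[0,0,.005]),handle(1.4),handle(1.45))
im,d=arm.grab_frame('side'); cv2.imwrite('pics/side1.png',im[:,:,::-1])
```

```text
0.009173269908810552 20.001403391361237 [1.7101 1.4682 8.1767] [121.209   -1.159  302.7733] (np.float64(109.67373919199625), 0, np.float64(301.2523884639902)) (np.float64(118.6205350022144), 0, np.float64(300.5448842062726))
```

View pics/side1.png

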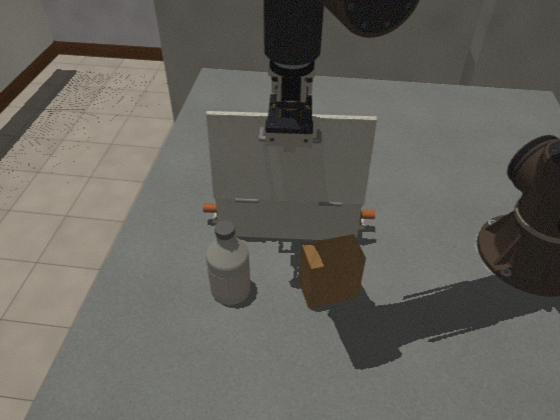

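Call:
move_arm --rows '[{"translation": [0,0,0],"rot": [0,0,0],"hand": 0.78},{"translation": [0,0,0],"rot": [0,0,0],"hand": 0.78},{"translation": [0,0,0],"rot": [0,0,0],"hand": 0.78},{"translation": [0,0,0],"rot": [0,0,0],"hand": 0.78},{"translation": [0,0,-1.5],"rot": [0,0,0],"hand": 0.78},{"translation": [0,0,-4],"rot": [0,0,0],"hand": 0.78},{"translation": [0,0,-8],"rot": [0,0,0],"hand": 0.78},{"translation": [0,0,-8],"rot": [0,0,0],"hand": 0.78}]'

```text
t: 5.67
eef_pos: [0.5525, 0.0469, 0.3831]
ee_rot: [3.142, 0.009, -3.063]
force: [1.7, -0.2, 2.8]
width: 0.0198
gripper_force: 0.0
```

Run:
```python
from h import *
st=arm.get_state(); print(st['width'],st['force'],toB(st['eef_pos']))
im,d=arm.grab_frame('side'); T=camT('side')
for n,c in [('lid_handle','side'),('lid_hinge','side')]:
    for x in arm.pinpoint(n,c)[:2]: print(n,x['p'],toB(W(T,x['point'])))
im,d=arm.grab_frame('top'); T=camT('top'); cv2.imwrite('pics/top1.png',im[:,:,::-1]) 
for n in ['lid_handle','lid_hinge','stay_tip','stay_pin','valve_grip']:
    for x in arm.pinpoint(n,'top')[:2]: print(n,x['p'],toB(W(T,x['point'])))
print('handle',handle(1.4),handle(1.5),'valve expect -13,-45,88; pin',pin(0))
print('retreat'); 
pts=[pose(pin(0),d=(-60,-86,300)),pose(pin(0),ahead=5,d=(0,0,80)),pose(pin(0),ahead=5)]
rows(pts); rows(pts[1:],pts[0])
```

```text
0.01976493127396206 [ 1.7127 -0.1825  2.7542] [119.2704  -2.1449 383.1329]
lid_handle 0.77 [122.8839  -2.2665 303.6863]
lid_hinge 0.61 [101.4331  -2.0002 118.8905]
lid_hinge 0.88 [101.6602   1.9201 119.3937]
stay_tip 0.89 [-86.943  108.9858  98.6096]
stay_pin 0.68 [-45.0031  87.6797 101.0983]
handle (np.float64(109.67373919199625), 0, np.float64(301.2523884639902)) (np.float64(127.52078917231418), 0, np.float64(299.39111072241764)) valve expect -13,-45,88; pin (np.float64(-44.0), 86, np.float64(98.0))
retreat
T [-0.02, -22.38, -1.77] R [-0.0, -0.1, 0.0] dist 224 ang 0 world [ 0.5679 -0.1759  0.393 ]
T [8.56, -16.37, 19.24] R [-0.0, -0.1, 0.0] dist 267 ang 0 world [ 0.4774 -0.1228  0.183 ]
T [8.54, -16.36, 27.24] R [-0.0, -0.1, 0.0] dist 329 ang 0 world [ 0.4774 -0.1228  0.103 ]
T [8.6, 6.0, 21.0] R [0.0, 0.0, 0.0] dist 235 ang 0 world [ 0.4774 -0.1228  0.183 ]
T [8.6, 6.0, 29.0] R [0.0, 0.0, 0.0] dist 308 ang 0 world [ 0.4774 -0.1228  0.103 ]
```

View pics/top1.png

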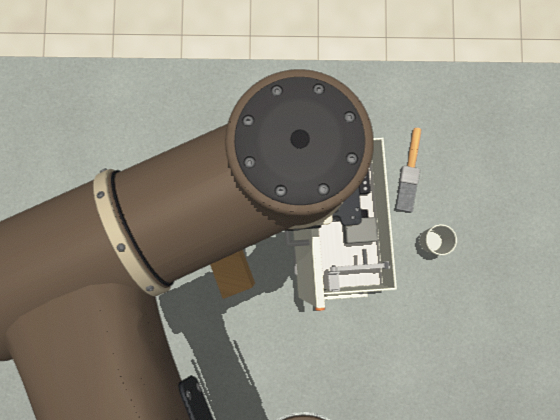

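Call:
move_arm --rows '[{"translation": [0,-3.5,-1.5],"rot": [0,0,0],"hand": 0.65},{"translation": [0,-7.5,-1.5],"rot": [0,0,0],"hand": 0.65},{"translation": [0,-11.5,-1.5],"rot": [0,0,0],"hand": 0.65},{"translation": [0,-15.5,-1.5],"rot": [0,0,0],"hand": 0.65},{"translation": [2,-19.5,-1.5],"rot": [0,0,0],"hand": 0.65},{"translation": [5,-22.4,-1],"rot": [0,0,0],"hand": 0.65},{"translation": [8.5,-22.4,0],"rot": [0,0,0],"hand": 0.65},{"translation": [8.5,-22.4,2],"rot": [0,0,0],"hand": 0.65}]'

```text
t: 6.78
eef_pos: [0.4794, -0.1853, 0.3582]
ee_rot: [-3.141, 0.004, -3.066]
force: [-0.4, 0.7, 0.0]
width: 0.031
gripper_force: 0.0
```

Run:
```python
from h import *
im,d=arm.grab_frame('wrist'); T=camT('wrist'); cv2.imwrite('pics/w1.png',im[:,:,::-1])
for n in ['stay_pin','stay_tip','valve_grip']:
    for x in arm.pinpoint(n,'wrist')[:2]: print(n,x['p'],toB(W(T,x['point'])))
print(arm.get_state()['width'],toB(arm.get_state()['eef_pos']))
rows([pose(pin(0),ahead=5,d=(0,0,60)),pose(pin(0),ahead=5)])
```

```text
stay_pin 0.77 [-41.9764  88.3077  97.8014]
stay_tip 0.98 [-87.3004 112.7258  94.5232]
stay_tip 0.43 [-42.2637  90.76    95.7125]
0.030591579567417992 [-104.317    84.7668  356.2893]
T [0.11, 6.04, 19.33] R [-0.0, -0.0, 0.0] dist 202 ang 0 world [ 0.4774 -0.1228  0.163 ]
T [0.11, 6.04, 25.33] R [-0.0, -0.0, 0.0] dist 260 ang 0 world [ 0.4774 -0.1228  0.103 ]
```

View pics/w1.png

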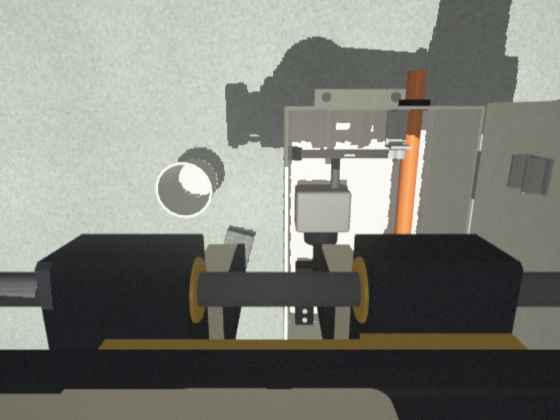

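Call:
move_arm --rows '[{"translation": [0.1,3,3],"rot": [0,0,0],"hand": 0.62},{"translation": [0.1,6,7],"rot": [0,0,0],"hand": 0.62},{"translation": [0.1,6,11],"rot": [0,0,0],"hand": 0.62},{"translation": [0.1,6,15],"rot": [0,0,0],"hand": 0.62},{"translation": [0.1,6,19],"rot": [0,0,0],"hand": 0.62},{"translation": [0.1,6.1,22],"rot": [0,0,0],"hand": 0.62},{"translation": [0.1,6.1,22],"rot": [0,0,0],"hand": 0.62},{"translation": [0.1,6.1,22],"rot": [0,0,0],"hand": 0.62}]'

```text
t: 7.65
eef_pos: [0.478, -0.1216, 0.1358]
ee_rot: [-3.141, -0.003, -3.061]
force: [0.5, 0.3, 1.2]
width: 0.0329
gripper_force: 0.0
```

Run:
```python
from h import *
print(arm.get_state()['width'],toB(arm.get_state()['eef_pos']))
rows([pose(pin(0),ahead=5)])
S=np.linspace(0,1.7,18); 
a=lambda s:52*s/1.7
rows([pose(pin(s),a=a(s),ahead=5) for s in S[1:9]],pose(pin(0),ahead=5))
rows([pose(pin(s),a=a(s),ahead=5) for s in S[9:17]],pose(pin(S[8]),a=a(S[8]),ahead=5))
rows([pose(pin(s),a=a(s),ahead=5) for s in [1.7,1.75]],pose(pin(S[16]),a=a(S[16]),ahead=5))
```

```text
0.03293340999610077 [-42.8615  85.3045 135.8112]
T [0.06, -0.11, 3.28] R [-0.1, -0.2, 0.1] dist 33 ang 0 world [ 0.4774 -0.1228  0.103 ]
T [-0.0, 0.01, -0.68] R [-3.1, 0.0, -0.0] dist 7 ang 3 world [ 0.4774 -0.1227  0.1098]
T [0.0, 0.08, -1.35] R [-6.1, 0.0, 0.0] dist 14 ang 6 world [ 0.4774 -0.122   0.1165]
T [0.0, 0.22, -2.0] R [-9.2, 0.0, -0.0] dist 20 ang 9 world [ 0.4772 -0.1206  0.123 ]
T [-0.0, 0.43, -2.64] R [-12.2, 0.0, 0.0] dist 27 ang 12 world [ 0.4771 -0.1185  0.1294]
T [-0.0, 0.7, -3.24] R [-15.3, 0.0, 0.0] dist 33 ang 15 world [ 0.4769 -0.1158  0.1354]
T [0.0, 1.03, -3.81] R [-18.4, -0.0, 0.0] dist 40 ang 18 world [ 0.4766 -0.1125  0.1411]
T [0.0, 1.42, -4.35] R [-21.4, 0.0, -0.0] dist 46 ang 21 world [ 0.4763 -0.1087  0.1465]
T [0.0, 1.86, -4.83] R [-24.5, 0.0, 0.0] dist 52 ang 24 world [ 0.476  -0.1043  0.1513]
T [-0.0, 0.62, -0.2] R [-3.1, -0.0, 0.0] dist 7 ang 3 world [ 0.4756 -0.0995  0.1557]
T [-0.0, 1.26, -0.32] R [-6.1, 0.0, 0.0] dist 13 ang 6 world [ 0.4752 -0.0942  0.1595]
T [-0.0, 1.91, -0.38] R [-9.2, 0.0, 0.0] dist 20 ang 9 world [ 0.4747 -0.0885  0.1628]
T [0.0, 2.57, -0.38] R [-12.2, -0.0, 0.0] dist 26 ang 12 world [ 0.4742 -0.0826  0.1654]
T [-0.0, 3.22, -0.3] R [-15.3, -0.0, 0.0] dist 32 ang 15 world [ 0.4738 -0.0763  0.1674]
T [0.0, 3.86, -0.15] R [-18.4, -0.0, 0.0] dist 39 ang 18 world [ 0.4733 -0.0699  0.1687]
T [0.0, 4.48, 0.06] R [-21.4, -0.0, 0.0] dist 45 ang 21 world [ 0.4727 -0.0634  0.1693]
T [-0.0, 5.08, 0.34] R [-24.5, -0.0, 0.0] dist 51 ang 24 world [ 0.4722 -0.0568  0.1693]
T [0.0, 0.38, 0.55] R [-3.1, 0.0, -0.0] dist 7 ang 3 world [ 0.4717 -0.0502  0.1685]
T [0.0, 0.55, 0.84] R [-4.6, -0.0, -0.0] dist 10 ang 5 world [ 0.4714 -0.0469  0.1679]
```

Call:
move_arm --rows '[{"translation": [0.1,-0.1,2],"rot": [0,0,0],"hand": 0.62},{"translation": [0.1,-0.1,3.4],"rot": [0,0,0],"hand": 0.62},{"translation": [0.1,-0.1,3.4],"rot": [0,0,0],"hand": 0.62},{"translation": [0.1,-0.1,3.4],"rot": [0,0,0],"hand": 1},{"translation": [0.1,-0.1,3.4],"rot": [0,0,0],"hand": 1},{"translation": [0.1,-0.1,3.4],"rot": [0,0,0],"hand": 1},{"translation": [0.1,-0.1,3.4],"rot": [0,0,0],"hand": 1},{"translation": [0.1,-0.1,3.4],"rot": [0,0,0],"hand": 1}]' --squeeze 10

```text
t: 8.32
eef_pos: [0.4774, -0.1232, 0.1032]
ee_rot: [-3.141, 0.002, -3.062]
force: [-0.7, -0.4, 3.5]
width: 0.0096
gripper_force: 10.0
```

Run:
```python
from h import *
st=arm.get_state(); print(st['width'],st['gripper_force'],st['force'],toB(st['eef_pos']))
```

```text
0.009585623129198084 9.998424500226974 [-0.7213 -0.3598  3.5283] [-44.3882  86.0836 103.1903]
```

Pinched on the 10 mm pin. Swing it.

Call:
move_arm --rows '[{"translation": [0,0,-0.7],"rot": [-3.1,0,0],"hand": 1},{"translation": [0,0.1,-1.35],"rot": [-6.1,0,0],"hand": 1},{"translation": [0,0.2,-2.0],"rot": [-9.2,0,0],"hand": 1},{"translation": [0,0.45,-2.65],"rot": [-12.2,0,0],"hand": 1},{"translation": [0,0.7,-3.25],"rot": [-15.3,0,0],"hand": 1},{"translation": [0,1.05,-3.8],"rot": [-18.4,0,0],"hand": 1},{"translation": [0,1.4,-4.35],"rot": [-21.4,0,0],"hand": 1},{"translation": [0,1.85,-4.85],"rot": [-24.5,0,0],"hand": 1}]'

```text
t: 8.98
eef_pos: [0.4762, -0.1071, 0.1523]
ee_rot: [2.716, 0.003, -3.063]
force: [-1.2, -5.8, 2.8]
width: 0.0099
gripper_force: 10.0
```

Run:
```python
from h import *
st=arm.get_state(); print(st['width'],st['gripper_force'],st['force'],toB(st['eef_pos']))
r=R.from_euler('xyz',st['ee_rot']); print('pin',toB(st['eef_pos']+r.apply([0,0,.005])),pin(.8),st['q'])
```

```text
0.009909836572099352 9.99571681022644 [-1.2158 -5.8167  2.758 ] [-28.2492  86.0283 152.3039]
pin [-26.1837  86.0149 147.7505] (np.float64(-23.376056235607244), 86, np.float64(146.78021418116754)) [-0.1658  0.2631 -0.2406 -0.4438 -1.2087 -1.1361]
```

Call:
move_arm --rows '[{"translation": [0,0.6,-0.2],"rot": [-3.1,0,0],"hand": 1},{"translation": [0,1.25,-0.3],"rot": [-6.1,0,0],"hand": 1},{"translation": [0,1.9,-0.4],"rot": [-9.2,0,0],"hand": 1},{"translation": [0,2.55,-0.4],"rot": [-12.2,0,0],"hand": 1},{"translation": [0,3.2,-0.3],"rot": [-15.3,0,0],"hand": 1},{"translation": [0,3.85,-0.15],"rot": [-18.4,0,0],"hand": 1},{"translation": [0,4.5,0.05],"rot": [-21.4,0,0],"hand": 1},{"translation": [0,5.1,0.35],"rot": [-24.5,0,0],"hand": 1}]'

```text
t: 9.65
eef_pos: [0.4723, -0.0575, 0.1691]
ee_rot: [2.286, 0.003, -3.063]
force: [0.1, -2.6, -1.4]
width: 0.0097
gripper_force: 10.0
```

Call:
move_arm --rows '[{"translation": [0,0.2,0.3],"rot": [-1.5,0,0],"hand": 1},{"translation": [0,0.4,0.55],"rot": [-3.1,0,0],"hand": 1},{"translation": [0,0.4,0.55],"rot": [-3.1,0,0],"hand": 1},{"translation": [0,0.4,0.55],"rot": [-3.1,0,0],"hand": 1}]'

```text
t: 9.98
eef_pos: [0.4716, -0.0502, 0.168]
ee_rot: [2.233, 0.001, -3.064]
force: [3.7, 1.2, 2.0]
width: 0.0097
gripper_force: 10.0
```

Run:
```python
from h import *
st=arm.get_state(); print(st['width'],st['gripper_force'],st['force'],toB(st['eef_pos']))
r=R.from_euler('xyz',st['ee_rot']); p=toB(st['eef_pos']+r.apply([0,0,.005])); print('pin',p,pin(1.7),'s',np.arctan2(p[2]-98,24-p[0]))
im,d=arm.grab_frame('top'); T=camT('top')
for n in ['stay_tip','lid_handle']:
    for x in arm.pinpoint(n,'top')[:2]: print(n,x['p'],toB(W(T,x['point'])))
```

```text
0.009656218620638283 10.001037865877151 [3.7265 1.1798 1.9532] [ 28.8178  86.1124 167.964 ]
pin [ 32.7619  86.1066 164.8909] (np.float64(32.76142561209568), 86, np.float64(165.43320711076785)) s 1.7010430701367265
stay_tip 0.54 [ 37.3911 112.5396 210.6798]
lid_handle 0.95 [124.2223  -0.0228 299.4419]
```

Call:
move_arm --rows '[{"translation": [0,0,0],"rot": [0,0,0],"hand": 0.7},{"translation": [0,0,0],"rot": [0,0,0],"hand": 0.7},{"translation": [0,0,0],"rot": [0,0,0],"hand": 0.7},{"translation": [0,0,-1.5],"rot": [0,0,0],"hand": 0.7},{"translation": [0,0,-3.5],"rot": [0,0,0],"hand": 0.7},{"translation": [0,0,-7],"rot": [0,0,0],"hand": 0.7},{"translation": [0,0,-11],"rot": [0,0,0],"hand": 0.7},{"translation": [0,0,-13],"rot": [0,0,0],"hand": 0.7}]'

```text
t: 10.8
eef_pos: [0.4785, -0.1554, 0.2499]
ee_rot: [2.235, 0.0, -3.062]
force: [0.2, -0.8, 0.1]
width: 0.026
gripper_force: 0.0
```

Run:
```python
from h import *
st=arm.get_state(); print(st['width'],st['force'],toB(st['eef_pos']))
im,d=arm.grab_frame('top'); T=camT('top')
for n in ['stay_tip','stay_pin','lid_handle']:
    for x in arm.pinpoint(n,'top')[:2]: print(n,x['p'],toB(W(T,x['point'])))
th=1.47
ps=[pose((-90,20,400)),pose((-60,0,400)),pose(handle(th),d=(0,0,100)),pose(handle(th))]
rows(ps); print(); rows(ps[1:],ps[0])
```

```text
0.02599739183326092 [ 0.2152 -0.7606  0.1378] [-76.6093  87.4477 249.8831]
stay_tip 0.55 [ 40.8579 112.5688 206.8029]
stay_pin 0.54 [ 35.2491  88.9841 167.9513]
lid_handle 0.83 [122.8588   1.9794 299.3957]
T [-6.73, 10.63, -10.36] R [52.1, -0.0, -0.0] dist 163 ang 52 world [ 0.5468 -0.1635  0.395 ]
T [-8.72, 12.47, -7.99] R [52.1, -0.0, -0.0] dist 172 ang 52 world [ 0.5644 -0.132   0.395 ]
T [-8.72, 23.67, 6.38] R [52.1, -0.0, -0.0] dist 260 ang 52 world [0.5501 0.0496 0.3951]
T [-8.72, 15.78, 12.52] R [52.1, -0.0, -0.0] dist 219 ang 52 world [0.5501 0.0496 0.2951]

T [-2.0, 3.0, 0.0] R [0.0, 0.0, 0.0] dist 36 ang 0 world [ 0.5644 -0.132   0.395 ]
T [-2.0, 21.22, -0.01] R [0.0, 0.0, 0.0] dist 213 ang 0 world [0.5501 0.0496 0.3951]
T [-2.0, 21.22, 9.99] R [0.0, 0.0, 0.0] dist 235 ang 0 world [0.5501 0.0496 0.2951]
```

Call:
move_arm --rows '[{"translation": [0,2,-4],"rot": [7,0,0],"hand": 0.75},{"translation": [-2,5,-7],"rot": [14,0,0],"hand": 0.75},{"translation": [-4,8,-9],"rot": [21,0,0],"hand": 0.75},{"translation": [-6.7,10.6,-10.4],"rot": [28,0,0],"hand": 0.75},{"translation": [-6.7,10.6,-10.4],"rot": [35,0,0],"hand": 0.75},{"translation": [-6.7,10.6,-10.4],"rot": [42,0,0],"hand": 0.75},{"translation": [-6.7,10.6,-10.4],"rot": [49,0,0],"hand": 0.75},{"translation": [-6.7,10.6,-10.4],"rot": [52.1,0,0],"hand": 0.75}]'

```text
t: 11.67
eef_pos: [0.5467, -0.1616, 0.3954]
ee_rot: [-3.135, 0.001, -3.058]
force: [1.2, -0.6, -0.6]
width: 0.0218
gripper_force: 0.0
```

Run:
```python
from h import *
st=arm.get_state(); print(st['width'],st['ee_rot'],toB(st['eef_pos']))
th=1.467
rows([pose(handle(th),d=(0,0,95)),pose(handle(th))])
```

```text
0.021780352986031773 [-3.1352  0.0014 -3.0578] [-88.1543  19.965  395.4398]
T [-2.11, 20.97, 0.39] R [-0.4, 0.1, 0.3] dist 211 ang 0 world [0.5502 0.0491 0.3902]
T [-2.09, 21.03, 9.89] R [-0.4, 0.1, 0.3] dist 233 ang 0 world [0.5502 0.0491 0.2952]
```

Call:
move_arm --rows '[{"translation": [-0.5,4,0],"rot": [0,0,0],"hand": 0.75},{"translation": [-1,8,0],"rot": [0,0,0],"hand": 0.75},{"translation": [-1.5,12,0],"rot": [0,0,0],"hand": 0.75},{"translation": [-2,16,0],"rot": [0,0,0],"hand": 0.75},{"translation": [-2,20,0],"rot": [0,0,0],"hand": 0.75},{"translation": [-2,21.1,0],"rot": [0,0,0],"hand": 0.75},{"translation": [-2,21.1,0],"rot": [0,0,0],"hand": 0.75},{"translation": [-2,21.1,0],"rot": [0,0,0],"hand": 0.75}]'

```text
t: 12.33
eef_pos: [0.5494, 0.0491, 0.3942]
ee_rot: [-3.141, -0.002, -3.059]
force: [0.2, -0.3, 0.6]
width: 0.022
gripper_force: 0.0
```

Run:
```python
from h import *
im,d=arm.grab_frame('wrist'); T=camT('wrist')
for x in arm.pinpoint('lid_handle','wrist')[:2]: print(x['p'],toB(W(T,x['point'])))
im,d=arm.grab_frame('side'); T=camT('side')
for x in arm.pinpoint('lid_handle','side')[:2]: print(x['p'],toB(W(T,x['point'])))
st=arm.get_state(); print(st['width'],st['ee_rot'],toB(st['eef_pos']))
th=1.467; print(handle(th))
rows([pose(handle(th))])
```

```text
0.8 [121.3902   1.0344 298.8022]
0.75 [121.9018   0.0844 301.38  ]
0.022211968018643252 [-3.1414 -0.0006 -3.0637] [119.6087   0.2153 394.9711]
(np.float64(121.65296123482273), 0, np.float64(300.2025512436993))
T [-0.03, 0.21, 9.98] R [-0.0, -0.0, -0.0] dist 100 ang 0 world [0.5502 0.0491 0.2952]
```

Call:
move_arm --rows '[{"translation": [0,0.2,3],"rot": [0,0,0],"hand": 0.75},{"translation": [0,0.2,5],"rot": [0,0,0],"hand": 0.75},{"translation": [0,0.2,7],"rot": [0,0,0],"hand": 0.75},{"translation": [0,0.2,8.5],"rot": [0,0,0],"hand": 0.75},{"translation": [0,0.2,10],"rot": [0,0,0],"hand": 0.75},{"translation": [0,0.2,10],"rot": [0,0,0],"hand": 0.75},{"translation": [0,0.2,10],"rot": [0,0,0],"hand": 1},{"translation": [0,0.2,10],"rot": [0,0,0],"hand": 1}]' --squeeze 20

```text
t: 13.2
eef_pos: [0.5506, 0.0493, 0.2963]
ee_rot: [-3.141, 0.001, -3.064]
force: [-0.7, 0.7, 0.9]
width: 0.0133
gripper_force: 0.0
```

Call:
move_arm --rows '[{"translation": [0,0,0],"rot": [0,0,0],"hand": 1},{"translation": [0,0,0],"rot": [0,0,0],"hand": 1}]'

```text
t: 13.37
eef_pos: [0.5506, 0.0496, 0.2964]
ee_rot: [3.142, 0.002, -3.063]
force: [0.3, -2.2, 0.8]
width: 0.0091
gripper_force: 20.0
```

Run:
```python
from h import *
st=arm.get_state(); print(st['width'],st['gripper_force'],st['force'],toB(st['eef_pos']+[0,0,.005]))
th=1.467; a=np.linspace(1.40,.98,8)
rows([pose(handle(t)) for t in a],pose(handle(th)))
```

```text
0.009098109549688708 19.99995857477188 [ 0.3391 -2.1822  0.8227] [122.164   -0.535  301.4491]
T [-0.0, -1.2, -0.1] R [0.0, 0.0, 0.0] dist 12 ang 0 world [0.5511 0.0371 0.2963]
T [-0.0, -2.27, -0.13] R [0.0, 0.0, 0.0] dist 23 ang 0 world [0.5519 0.0264 0.2965]
T [-0.0, -3.35, -0.09] R [0.0, 0.0, 0.0] dist 34 ang 0 world [0.5528 0.0157 0.2961]
T [-0.0, -4.42, 0.01] R [0.0, 0.0, 0.0] dist 44 ang 0 world [0.5536 0.005  0.2951]
T [-0.0, -5.49, 0.18] R [0.0, 0.0, 0.0] dist 55 ang 0 world [ 0.5545 -0.0056  0.2934]
T [-0.0, -6.54, 0.41] R [0.0, 0.0, 0.0] dist 66 ang 0 world [ 0.5553 -0.0161  0.2911]
T [-0.0, -7.57, 0.7] R [0.0, 0.0, 0.0] dist 76 ang 0 world [ 0.5561 -0.0264  0.2882]
T [-0.0, -8.59, 1.06] R [0.0, 0.0, 0.0] dist 87 ang 0 world [ 0.5569 -0.0366  0.2846]
```

Call:
move_arm --rows '[{"translation": [0,-1.2,-0.1],"rot": [0,0,0],"hand": 1},{"translation": [0,-2.3,-0.15],"rot": [0,0,0],"hand": 1},{"translation": [0,-3.35,-0.1],"rot": [0,0,0],"hand": 1},{"translation": [0,-4.4,0],"rot": [0,0,0],"hand": 1},{"translation": [0,-5.5,0.2],"rot": [0,0,0],"hand": 1},{"translation": [0,-6.5,0.4],"rot": [0,0,0],"hand": 1},{"translation": [0,-7.1,0.55],"rot": [0,0,0],"hand": 1},{"translation": [0,-7.1,0.55],"rot": [0,0,0],"hand": 1}]'

```text
t: 14.03
eef_pos: [0.5561, -0.0227, 0.2894]
ee_rot: [-3.141, 0.0, -3.064]
force: [3.3, -2.5, 1.9]
width: 0.0089
gripper_force: 20.0
```

Run:
```python
from h import *
st=arm.get_state(); p=toB(st['eef_pos']+[0,0,.005]); print(st['width'],st['force'],p,np.arctan2(p[2]-122,100-p[0])-np.arctan2(40,175))
rows([pose(handle(t)) for t in np.linspace(1.06,.96,6)],pose(handle(1.065)))
```

```text
0.008944140406919624 [ 3.255  -2.5458  1.8547] [ 49.6267  -0.2637 294.4161] 1.0618350892082
T [0.0, -0.09, 0.03] R [0.0, 0.0, 0.0] dist 1 ang 0 world [ 0.5558 -0.023   0.2892]
T [0.0, -0.43, 0.13] R [0.0, 0.0, 0.0] dist 4 ang 0 world [ 0.5561 -0.0264  0.2882]
T [0.0, -0.77, 0.24] R [0.0, 0.0, 0.0] dist 8 ang 0 world [ 0.5564 -0.0298  0.2871]
T [0.0, -1.11, 0.36] R [0.0, 0.0, 0.0] dist 12 ang 0 world [ 0.5566 -0.0332  0.2859]
T [-0.0, -1.45, 0.49] R [0.0, 0.0, 0.0] dist 15 ang 0 world [ 0.5569 -0.0366  0.2846]
T [0.0, -1.78, 0.62] R [0.0, 0.0, 0.0] dist 19 ang 0 world [ 0.5572 -0.0399  0.2833]
```

Call:
move_arm --rows '[{"translation": [0,-0.4,0.1],"rot": [0,0,0],"hand": 1},{"translation": [0,-0.8,0.25],"rot": [0,0,0],"hand": 1},{"translation": [0,-1.1,0.35],"rot": [0,0,0],"hand": 1},{"translation": [0,-1.3,0.4],"rot": [0,0,0],"hand": 1},{"translation": [0,-1.3,0.4],"rot": [0,0,0],"hand": 1}]'

```text
t: 14.45
eef_pos: [0.5569, -0.0341, 0.2854]
ee_rot: [-3.141, 0.0, -3.063]
force: [4.4, -1.7, -0.4]
width: 0.0093
gripper_force: 20.0
```

Run:
```python
from h import *
st=arm.get_state(); p=toB(st['eef_pos']+[0,0,.005]); print(st['width'],st['force'],p,np.arctan2(p[2]-122,100-p[0])-np.arctan2(40,175))
im,d=arm.grab_frame('top'); T=camT('top')
for n in ['stay_tip','stay_pin','lid_handle']:
    for x in arm.pinpoint(n,'top')[:2]: print(n,x['p'],toB(W(T,x['point'])))
```

```text
0.009338271326042025 [ 4.3719 -1.7048 -0.4294] [ 38.2264  -0.2183 290.4418] 0.9945794478296829
```

Call:
move_arm --rows '[{"translation": [0,-0.2,0.08],"rot": [0,0,0],"hand": 1},{"translation": [0,-0.4,0.15],"rot": [0,0,0],"hand": 1},{"translation": [0,-0.4,0.15],"rot": [0,0,0],"hand": 1}]'

```text
t: 14.9
eef_pos: [0.5572, -0.0363, 0.2847]
ee_rot: [3.139, 0.001, -3.062]
force: [0.9, 7.9, 4.6]
width: 0.0094
gripper_force: 20.0
```

Run:
```python
from h import *
st=arm.get_state(); p=toB(st['eef_pos']+[0,0,.005]); print(st['width'],st['force'],p,np.arctan2(p[2]-122,100-p[0])-np.arctan2(40,175))
im,d=arm.grab_frame('side'); T=camT('side'); cv2.imwrite('pics/side2.png',im[:,:,::-1])
for n in ['stay_tip','lid_handle']:
    for x in arm.pinpoint(n,'side')[:2]: print(n,x['p'],toB(W(T,x['point'])))
```

```text
0.009356911574105564 [0.9102 7.8649 4.6236] [ 35.9581  -0.2971 289.7289] 0.9813506474015637
lid_handle 0.92 [ 34.4999  -3.5033 294.303 ]
```

Call:
move_arm --rows '[{"translation": [0,0.2,-0.1],"rot": [0,0,0],"hand": 0.76},{"translation": [0,0.2,-0.1],"rot": [0,0,0],"hand": 0.76},{"translation": [0,0.2,-0.1],"rot": [0,0,0],"hand": 0.76},{"translation": [0,0.2,-0.1],"rot": [0,0,0],"hand": 0.76},{"translation": [0,0.2,-2],"rot": [0,0,0],"hand": 0.76},{"translation": [0,0.2,-5],"rot": [0,0,0],"hand": 0.76},{"translation": [0,0.2,-9],"rot": [0,0,0],"hand": 0.76},{"translation": [0,0.2,-12],"rot": [0,0,0],"hand": 0.76}]'

```text
t: 15.72
eef_pos: [0.5566, -0.0365, 0.4066]
ee_rot: [-3.141, 0.0, -3.063]
force: [0.6, -0.7, 1.0]
width: 0.0214
gripper_force: 0.0
```

Run:
```python
from h import *
st=arm.get_state(); p=toB(st['eef_pos']); print(st['width'],st['force'],p)
T=camT('wrist'); im,d=arm.grab_frame('wrist')
for n in ['lid_handle']:
    for x in arm.pinpoint(n,'wrist')[:1]: print(n,x['p'],toB(W(T,x['point'])),handle(1.0))
# approach pose for valve: mode B, tilt 20
g=lambda v:(55-68*np.cos(v),-45-68*np.sin(v),88)
ps=[pose((-180,-45,330),a=0,mode='B'),pose(g(0),a=22,ahead=6,mode='B',d=(-60,0,140)),pose(g(0),a=22,ahead=6,mode='B')]
rows([pose((-180,-45,400)),ps[0]]);print(); rows(ps[1:],ps[0])
```

```text
0.0213828603852309 [ 0.5808 -0.6769  1.0428] [ 35.8564   0.3276 406.6483]
lid_handle 0.75 [ 35.6447   4.41   289.6212] (np.float64(39.10593586539143), 0, np.float64(290.86951457610746))
T [-4.35, -21.57, 1.55] R [-0.0, 0.5, -0.0] dist 221 ang 0 world [ 0.6187 -0.2481  0.395 ]
T [-4.29, -21.56, 8.55] R [-0.4, 0.3, -90.0] dist 236 ang 90 world [ 0.6187 -0.2481  0.325 ]

T [-10.48, 0.0, 9.14] R [0.0, -22.0, -0.0] dist 139 ang 22 world [ 0.6105 -0.1437  0.2336]
T [-16.48, 0.0, 23.14] R [0.0, -22.0, -0.0] dist 284 ang 22 world [ 0.6058 -0.0839  0.0936]
```

Call:
move_arm --rows '[{"translation": [-1,-4,0],"rot": [0,0,0],"hand": 0.5},{"translation": [-2,-8,0],"rot": [0,0,0],"hand": 0.5},{"translation": [-3,-12,0],"rot": [0,0,-7],"hand": 0.5},{"translation": [-4,-16,0],"rot": [0,0,-14],"hand": 0.5},{"translation": [-4.3,-20,0],"rot": [0,0,-21],"hand": 0.5},{"translation": [-4.3,-21.6,2],"rot": [0,0,-28],"hand": 0.5},{"translation": [-4.3,-21.6,5],"rot": [0,0,-35],"hand": 0.5},{"translation": [-4.3,-21.6,8],"rot": [0,0,-42],"hand": 0.5}]'

```text
t: 16.48
eef_pos: [0.6163, -0.2499, 0.3224]
ee_rot: [3.141, -0.0, -2.329]
force: [0.1, 0.9, -1.0]
width: 0.0442
gripper_force: 0.0
```

Call:
move_arm --rows '[{"translation": [0,0,0],"rot": [0,0,-7],"hand": 0.4},{"translation": [0,0,0],"rot": [0,0,-14],"hand": 0.4},{"translation": [0,0,0],"rot": [0,0,-21],"hand": 0.4},{"translation": [0,0,0],"rot": [0,0,-28],"hand": 0.4},{"translation": [0,0,0],"rot": [0,0,-35],"hand": 0.4},{"translation": [0,0,0],"rot": [0,0,-42],"hand": 0.4},{"translation": [0,0,0],"rot": [0,0,-48],"hand": 0.4},{"translation": [0,0,0],"rot": [0,0,-48],"hand": 0.4}]'

```text
t: 17.15
eef_pos: [0.6162, -0.248, 0.3235]
ee_rot: [3.14, 0.0, -1.49]
force: [0.1, -0.4, 0.0]
width: 0.0524
gripper_force: 0.0
```

Run:
```python
from h import *
st=arm.get_state(); p=toB(st['eef_pos']); print(st['width'],st['force'],p,st['ee_rot'],st['q'])
g=lambda v:(55-68*np.cos(v),-45-68*np.sin(v),88)
T=camT('wrist'); im,d=arm.grab_frame('wrist'); cv2.imwrite('pics/w2.png',im[:,:,::-1])
for n in ['valve_grip','valve','stay_tip','lid_handle']:
    for x in arm.pinpoint(n,'wrist')[:1]: print(n,x['p'],toB(W(T,x['point'])))
rows([pose(g(0),a=22,ahead=6,mode='B',d=(-60,0,140)),pose(g(0),a=22,ahead=6,mode='B')])
```

```text
0.05241144433021574 [ 0.0711 -0.4291  0.0233] [-179.644   -42.5704  323.4733] [ 3.14    0.0004 -1.4902] [-0.0897  0.3053  0.1208 -0.0001 -1.3879  0.1704]
valve_grip 0.87 [-13.7761 -71.1268  87.8784]Traceback (most recent call last):
  File "<stdin>", line 6, in <module>
ValueError: it knows: carton, cup, feedbox, jug, lid_handle, lid_hinge, lintbrush, stay_pin, stay_tip, valve_grip
```

View pics/w2.png

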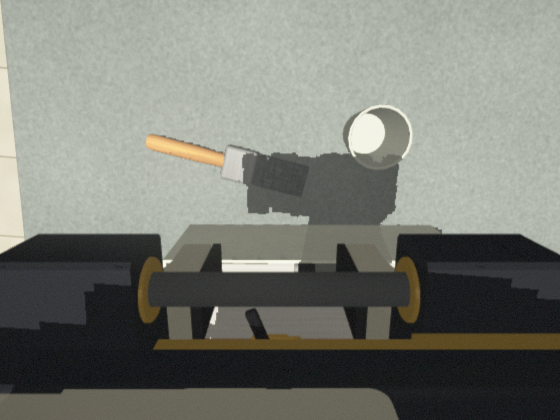

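Run:
```python
from h import *
print(np.array(arm.camera_params('wrist')['tool_from_camera']))
s=(lambda: (lambda st:(st['eef_pos'],R.from_euler('xyz',st['ee_rot'])))(arm.get_state()))()
c=(-8,-70,88)
P=[pose(c,a=24,ahead=8+k,mode='B') for k in (150,90,0)]
rows(P,s); print(); rows(P[1:],P[0])
```

```text
[[ 0.0001 -0.9665 -0.2567  0.0694]
 [ 1.     -0.0002  0.0011  0.0007]
 [-0.0011 -0.2567  0.9665 -0.1439]
 [ 0.      0.      0.      1.    ]]
T [-10.75, -2.67, 9.13] R [-0.0, -24.0, -0.4] dist 144 ang 24 world [ 0.6352 -0.1387  0.2323]
T [-13.19, -2.66, 14.62] R [-0.0, -24.0, -0.4] dist 199 ang 24 world [ 0.6332 -0.1144  0.1775]
T [-16.85, -2.65, 22.84] R [-0.0, -24.0, -0.4] dist 285 ang 24 world [ 0.6304 -0.0779  0.0953]

T [0.0, 0.0, 6.0] R [0.0, 0.0, 0.0] dist 60 ang 0 world [ 0.6332 -0.1144  0.1775]
T [0.0, -0.0, 15.0] R [0.0, 0.0, 0.0] dist 150 ang 0 world [ 0.6304 -0.0779  0.0953]
```

Call:
move_arm --rows '[{"translation": [-2,-1,1],"rot": [0,-6,0],"hand": 0.42},{"translation": [-5,-2,3],"rot": [0,-12,0],"hand": 0.42},{"translation": [-8,-2.7,6],"rot": [0,-18,0],"hand": 0.42},{"translation": [-10.7,-2.7,9.1],"rot": [0,-24,0],"hand": 0.42},{"translation": [-10.7,-2.7,9.1],"rot": [0,-24,0],"hand": 0.42},{"translation": [-10.7,-2.7,9.1],"rot": [0,-24,0],"hand": 0.42}]'

```text
t: 17.75
eef_pos: [0.6346, -0.1404, 0.2311]
ee_rot: [3.135, 0.417, -1.5]
force: [0.7, -0.7, 1.0]
width: 0.0506
gripper_force: 0.0
```

Run:
```python
from h import *
im,d=arm.grab_frame('wrist'); T=camT('wrist'); cv2.imwrite('pics/w3.png',im[:,:,::-1])
for n in ['valve_grip']:
    for x in arm.pinpoint(n,'wrist')[:2]:
        p=toB(W(T,x['point'])); print(n,x['p'],p,'v',np.arctan2(-45-p[1],55-p[0]))
st=arm.get_state(); print(st['width'],toB(st['eef_pos']))
c=(-8,-70,88)
rows([pose(c,a=24,ahead=8+k,mode='B') for k in (90,0)])
```

```text
valve_grip 0.87 [-12.9932 -68.9894  89.3204] v 0.3391853985819719
0.05108232014599503 [-74.4458 -70.8252 235.1723]
T [-0.12, 0.1, 6.35] R [-0.1, -0.3, -0.1] dist 63 ang 0 world [ 0.6332 -0.1144  0.1775]
T [-0.16, 0.12, 15.35] R [-0.1, -0.3, -0.1] dist 153 ang 0 world [ 0.6304 -0.0779  0.0953]
```

View pics/w3.png

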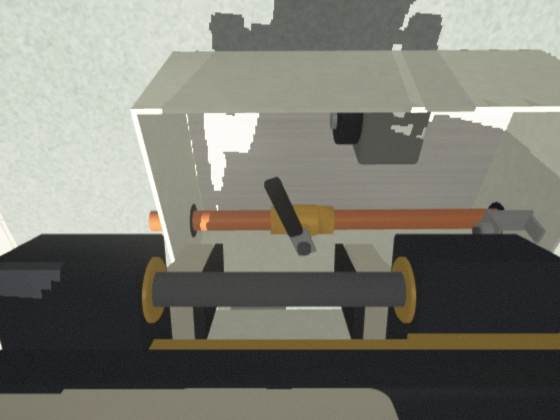

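Call:
move_arm --rows '[{"translation": [0,0,3],"rot": [0,0,0],"hand": 0.42},{"translation": [0,0,6],"rot": [0,0,0],"hand": 0.42},{"translation": [0,0,9],"rot": [0,0,0],"hand": 0.42},{"translation": [0,0,12],"rot": [0,0,0],"hand": 0.42},{"translation": [0,0,14],"rot": [0,0,0],"hand": 0.42},{"translation": [0,0,15],"rot": [0,0,0],"hand": 0.42},{"translation": [0,0,15],"rot": [0,0,0],"hand": 0.42},{"translation": [0,0,15],"rot": [0,0,0],"hand": 0.42}]'

```text
t: 18.52
eef_pos: [0.632, -0.0788, 0.0983]
ee_rot: [-3.139, 0.417, -1.492]
force: [-0.4, -0.6, 0.1]
width: 0.0508
gripper_force: 0.0
```

Run:
```python
from h import *
st=arm.get_state(); r=R.from_euler('xyz',st['ee_rot'])
print(st['width'],st['force'],toB(st['eef_pos']),toB(st['eef_pos']+r.apply([0,0,.008])))
yy=lambda xr,v:-45-(55-xr)*np.tan(v)+7/np.cos(v)
s=pose((-8,-70,88),a=24,ahead=8,mode='B')
w=st['width']*1000
P=[]
for v in np.linspace(.45,.785,6):
    xc=55-68*np.cos(v); y=yy(xc+9,v)-w/2; print(v,xc,y); P.append(pose((xc,y,88),a=24,ahead=8,mode='B'))
rows(P,s)
```

```text
0.050770178587721045 [-0.4109 -0.5874  0.0789] [-12.232  -71.5747  98.3069] [ -8.9942 -71.5961  90.9914]
0.45 -6.23040295998203 -87.84133417405887
0.517 -4.112802061685244 -90.82608403497896
0.5840000000000001 -1.7299430458501917 -93.5392010804327
0.651 0.9074814342423778 -95.93608823551305
0.718 3.7876364083602994 -97.96446087860858
0.785 6.897597696630413 -99.56081002503922
T [-0.16, -1.78, 0.07] R [0.0, 0.0, 0.0] dist 18 ang 0 world [ 0.648  -0.0748  0.0953]
T [-0.36, -2.08, 0.16] R [0.0, 0.0, 0.0] dist 21 ang 0 world [ 0.6508 -0.0724  0.0953]
T [-0.57, -2.35, 0.26] R [0.0, 0.0, 0.0] dist 24 ang 0 world [ 0.6533 -0.0698  0.0953]
T [-0.81, -2.59, 0.36] R [0.0, 0.0, 0.0] dist 27 ang 0 world [ 0.6555 -0.067   0.0953]
T [-1.08, -2.8, 0.48] R [0.0, 0.0, 0.0] dist 30 ang 0 world [ 0.6573 -0.064   0.0953]
T [-1.36, -2.96, 0.61] R [0.0, 0.0, 0.0] dist 33 ang 0 world [ 0.6587 -0.0608  0.0953]
```

Call:
move_arm --rows '[{"translation": [-0.1,-0.8,0.2],"rot": [0,0,0],"hand": 0.42},{"translation": [-0.2,-1.6,0.25],"rot": [0,0,0],"hand": 0.42},{"translation": [-0.4,-1.9,0.3],"rot": [0,0,0],"hand": 0.42},{"translation": [-0.65,-2.2,0.4],"rot": [0,0,0],"hand": 0.42},{"translation": [-0.9,-2.4,0.5],"rot": [0,0,0],"hand": 0.42},{"translation": [-1.2,-2.6,0.65],"rot": [0,0,0],"hand": 0.42},{"translation": [-1.4,-2.75,0.75],"rot": [0,0,0],"hand": 0.42},{"translation": [-1.4,-2.75,0.75],"rot": [0,0,0],"hand": 0.42}]'

```text
t: 19.18
eef_pos: [0.6574, -0.0599, 0.0951]
ee_rot: [-3.141, 0.419, -1.494]
force: [0.2, -3.1, -0.0]
width: 0.0507
gripper_force: 1.0
```

Run:
```python
from h import *
st=arm.get_state(); r=R.from_euler('xyz',st['ee_rot'])
print(st['width'],st['force'],st['gripper_force'],toB(st['eef_pos']+r.apply([0,0,.008])))
im,d=arm.grab_frame('wrist'); T=camT('wrist'); cv2.imwrite('pics/w4.png',im[:,:,::-1])
for n in ['valve_grip']:
    for x in arm.pinpoint(n,'wrist')[:2]:
        p=toB(W(T,x['point'])); print(n,x['p'],p,'v',np.arctan2(-45-p[1],55-p[0]))
```

```text
0.050690152218712446 [ 0.1764 -3.0537 -0.0341] 1.0094553767703474 [  7.8078 -98.3888  87.7484]
valve_grip 0.73 [  1.6342 -92.3619  89.7802] v 0.7258633435722827
```

View pics/w4.png

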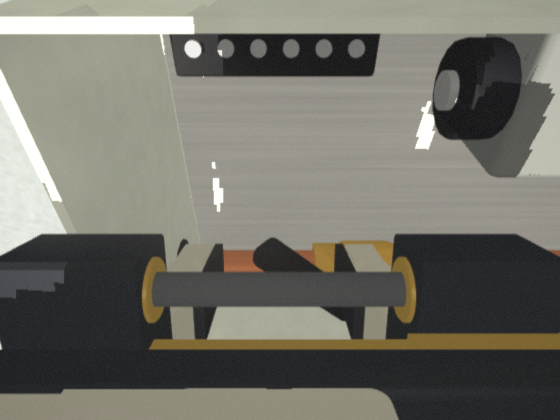

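Call:
move_arm --rows '[{"translation": [0,0.5,0],"rot": [0,0,0],"hand": 0.42},{"translation": [0,0.8,0],"rot": [0,0,0],"hand": 0.38},{"translation": [0,0.8,-2],"rot": [0,0,0],"hand": 0.38},{"translation": [0,0.8,-4.5],"rot": [0,0,0],"hand": 0.38},{"translation": [0,0.8,-8],"rot": [0,0,0],"hand": 0.38},{"translation": [0,0.8,-12],"rot": [0,0,0],"hand": 0.38},{"translation": [0,0.8,-16],"rot": [0,0,0],"hand": 0.38},{"translation": [0,0.8,-16],"rot": [0,0,0],"hand": 0.38}]'

```text
t: 19.95
eef_pos: [0.6564, -0.1295, 0.2499]
ee_rot: [-3.13, 0.414, -1.491]
force: [1.3, 0.2, 2.1]
width: 0.0541
gripper_force: 0.0
```

Run:
```python
from h import *
st=arm.get_state(); print(st['force'],toB(st['eef_pos']))
for k in range(2):
  im,d=arm.grab_frame('wrist'); T=camT('wrist')
  for n in ['valve_grip']:
    for x in arm.pinpoint(n,'wrist')[:2]:
        p=toB(W(T,x['point'])); print(n,x['p'],p,'v',np.arctan2(-45-p[1],55-p[0]))
cv2.imwrite('pics/w5.png',im[:,:,::-1])
# dark sleeve pixels near z 93
p=arm.camera_params('wrist'); f=210/np.tan(np.radians(p['vfov']/2)); v,u=np.mgrid[:420,:560]
P=np.stack([(u-p['cx'])/f*d,(v-p['cy'])/f*d,d],-1)@T[:3,:3].T+T[:3,3]; P=(P-O)@Rb*1000
m=(im.max(-1)<70)&(abs(P[...,2]-91)<6)&(abs(P[...,0]-15)<50)&(abs(P[...,1]+80)<50)
q=P[m][:,:2]; c=q.mean(0); w,V=np.linalg.eigh(np.cov(q.T)); a=V[:,1]*np.sign(-V[0,1]); print(len(q),c,w**.5,np.arctan2(-a[1],-a[0]),np.arctan2(-45-c[1],55-c[0]))
im,d=arm.grab_frame('side'); T=camT('side')
for x in arm.pinpoint('lid_handle','side')[:1]: print(toB(W(T,x['point'])),handle(.98))
```

```text
[1.3479 0.2355 2.0898] [-64.7248 -91.8775 249.8595]
valve_grip 0.85 [  3.5893 -89.4629  84.4819] v 0.7130561624184851
valve_grip 0.8 [  2.1203 -90.725   86.8717] v 0.7129664787856592
1084 [ 18.0141 -77.9266] [ 3.8258 23.9669] 0.7894215671563413 0.727401196480851
[ 37.1086  -2.2617 293.7901] (np.float64(35.74094913559081), 0, np.float64(289.6179417067435))
```

View pics/w5.png

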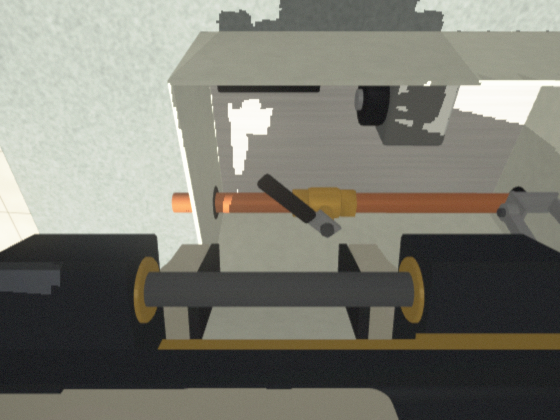

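Call:
move_arm --rows '[{"translation": [0,0,-3],"rot": [0,0,0],"hand": 0.38},{"translation": [0,0,-3],"rot": [0,0,0],"hand": 0.38},{"translation": [0,0,-3],"rot": [0,0,0],"hand": 0.38},{"translation": [0,0,-3],"rot": [0,0,0],"hand": 0.38},{"translation": [0,0,-3],"rot": [0,0,0],"hand": 0.38}]'

```text
t: 20.67
eef_pos: [0.6546, -0.1374, 0.2674]
ee_rot: [3.139, 0.42, -1.495]
force: [0.9, 0.0, -0.1]
width: 0.0544
gripper_force: 0.0
```

```bash
python3 -c "
from station import arm
print(arm.job_done())"
```

```text
the job is handed in; nothing more can be done
None
```

The job is handed in at about 21 s with no verdict shown: by my measurements the lid rests on the raised stay at about 0.98 rad, the valve lever is at about 0.71–0.79 rad (target 0.645–0.925), the arm is clear of the box, and it never came near the jug, cup, carton or brush, though I did not re-measure them at the end.

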